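# Load the ribbon dispenser and hold its clamp open

## Robot

A 6-joint arm with a two-finger parallel gripper is mounted at the origin on the work surface. World frame = base frame: x ahead of the robot, y to its left, z up, the work surface at z = 0. Lengths are in m, angles in rad, forces in N, time in s.
With the tool pointing down it reaches from about 0.225 to 0.875 m from the base axis. Payload 3.4 kg.
Tool frame: the origin (TCP) lies between the finger pads; the fingertips stand 8 mm ahead of it and the grasp point (between the pads) lies 11 mm behind it; z points along the fingers, y is the line along which they close (so a half turn about z gives the same grasp; the last joint's range is limited). The gripper opens to 85 mm and grips with 20 to 120 N. Pads are 22 mm wide; open, the fingers measure 114 mm over their backs; the gripper's body (76 mm by 85 mm) begins 54 mm behind the grasp point. The pads swing forward as they close: fully open they stand 13 mm farther back than shut.
Start: joints at [-1.281, 0.276, 1.505, -0, 1.361, -0.121], TCP at [0.23, -0.527, 0.239] pointing down, gripper open.
Joint ranges: [-2.89, 2.89], [-0.75, 2.08], [0.22, 2.7], [-1.18, 4.32], [0.11, 2.71], [-2.7, 2.7]. Speed limits (rad/s): [2.57, 2.57, 3.14, 3.14, 3.14, 3.14].

## Interface

Orientations are given as a 3x3 rotation matrix whose columns are the frame's x, y, z axes.
In Python, from bench import * gives the robot as it stands.
- The arm moves only by the tool step_arm, never from a script. Its argument "moves" is a list of rows, each a list of 2 entries, a list of its own where there are three numbers: the shift along the tool's x, y, z in mm, then the turn about the tool's z in units of 8 degrees (1.0 is 8 degrees). A call has 1 to 8 rows; each row is the pose to reach, as a shift and turn from the pose commanded when the call began, along the tool's axes at that moment; what a row does not reach only later rows make up. A row lasts 1/10 s, in which the tool goes at most 50 mm and 8.59 degrees, less where a joint would pass 70% of its speed; a pose out of reach is approached as far as the arm can. A call with a gripper value outside its range is refused whole. "hand" is the opening, from 0 (shut) to 1 (fully open), set as the call begins (left out, the last holds). The fingers move at their own pace and stop on an object; "force" is the grip in N (left out, the last holds). Time passes only in rows, so rows that repeat a pose let the fingers close. It gives the time, the measured TCP pose, the force, the opening and the grip force at its end, in the units of the state.
- read_state(): the state, without advancing time (a new reading comes with each control period).
- camera(name): name is "scene" or "top" or "wrist"; returns (picture, depth): 384x512x3 uint8, red, green, blue; 384x512 float32, m along the optical axis (not along the pixel's ray), 0 where there is no reading.
- get_calibration(name): a dict with "mtx" (3x3 intrinsics, pixels), "rvec" (rotation vector, rad) and "tvec" (3), from world to camera coordinates, as OpenCV has them. Camera axes: x right, y down, z forward; pixel columns grow to the right and rows downward; lengths in m; the calibration is good to about 2 mm. A picture is of the moment at which its call begins: read the wrist's pose just before it. get_calibration takes no time and is no camera call; for the wrist camera it gives the pose at the moment of the call.
- job_done(): hands the job in; it is judged then, once.
The state is a dict: "time_s": time; "joint_positions": joint angles; "joint_vel": joint speeds; "joint_torque": joint torques, N m; "eef_pos": TCP position; "orientation": TCP orientation; "force": force on the tool from outside, world axes, zero at the start; "moment": the same for the moment, N m; "grip_width": finger opening in m; "grasp_force": force on a finger pad.
Only numpy, scipy, OpenCV 4.12 (cv2) and the standard library are available. Lean on these libraries where they do the work, as an engineer would, in place of code of your own. Each camera call takes 0.05 s, during which the arm holds its last target. There are 200 camera calls.

## Task

At the chocolate shop's gift-wrapping counter, put the big ribbon spool onto the dispenser's upright spindle, open core end up, so that it sits fully down on the collar, and let go of it. Then pull the black tab of the spring-loaded ribbon clamp out until the clamp's pointer lines up with the marker blade beside the track, and finish while still holding it there, so that I can thread the ribbon (it snaps shut if you let go). Leave the other things on the counter where they are.

Things in the scene. Friction and masses are not known exactly. Their poses are not given: they have to be found in the camera images.
- dispenser: fixed ribbon dispenser: dark steel base 170 (x) x 270 (y) x 12 mm; origin under its centre. Spindle in its +y half; clamp track along x at y = -65 mm. The clamp is pulled to the dispenser's -x (robot's side). Behind it (+x) a fixed jaw block, 30 mm long, top 38 mm above the counter; at the track's front end (x = -78 mm) an end block, top 32 mm.
- spindle_seat (a point): centre of the top face of the collar (40 mm diameter, 20 mm above the counter) on which the spool sits; the steel spindle rises 60 mm above it, 16 mm diameter, its last 10 mm tapering to 6 mm. Axes as the dispenser's.
- spool: big ribbon spool, loose, about 0.12 kg: cardboard core tube 32 mm outside, 21 mm bore right through, 70 mm high; two cardboard flanges, 70 mm diameter, at heights 0 to 4 and 36 to 40 mm, grey ribbon wound between. The bare core stands 30 mm above the upper flange: grip there. Origin at the centre of its underside, z up along the bore. Starts upright.
- clamp (a joint): how far the clamp is pulled out, in m: 0 shut against the jaw block, where it starts, up to 0.07 at the stop. A spring pulls it shut: about 3 N at 0, 100 N/m more as it opens (6 to 8.5 N at the marker).
- tab_top (a point): centre of the top of the clamp's upright black tab, 100 mm above the counter. The tab is 12 mm thick along the dispenser's x, 36 mm wide along its y, and free from 35 to 100 mm above the counter; it rides on an aluminium carriage 36 x 48 mm, top at 35 mm, and moves with the clamp.
- pointer_tip (a point): tip of the clamp's pointer, a steel strip 3 mm thick (in x) that sticks out sideways from the carriage towards the dispenser's -y, 32 mm above the counter; it has the same dispenser x as the tab's middle, and moves with the clamp.
- marker: fixed marker: steel block 14 x 16 x 12 mm on the base plate beside the track, carrying an upright steel blade 3 mm thick (in x), top 35 mm above the counter. Origin under the block's centre, in the blade's plane; axes as the dispenser's. It is 30 to 55 mm in -x from the shut pointer; at the mark, pointer and blade have the same dispenser x.
- bobbin: bystander: small solid cardboard-coloured thread bobbin, 44 mm diameter, 30 mm high, loose; origin at the centre of its underside
- tin: bystander: small round brass tin with a pale metal top, 48 mm diameter, 34 mm high, loose; origin at the centre of its underside
- stamp: bystander: small dark wooden hand stamp, 36 mm diameter foot, 38 mm high, loose; origin at the centre of its underside
- jar: bystander: amber glass jar, 72 mm diameter, 110 mm high, loose; origin at the centre of its underside
- dish: bystander: white ceramic bowl, 100 mm diameter, 35 mm high, loose; origin at the centre of its underside
Things that resemble listed ones, but are neither listed nor needed, are in the scene too. Several things look just like the spool: the one meant starts nearest to the robot's base.

How it is judged:
On the way, in this order (a step that is already met when the one before it is completed fails the run):
1. the spool stands fully down on the spindle's collar and is let go, the clamp still shut (horizontal distance between spool and spindle_seat below 0.006 m and z of spool in the frame of spindle_seat between -0.005 and 0.005 m and angle between spool's own z axis and vertical below 0.1 rad and contact force between spool and the fingers below 0.2 N and linear speed of spool below 0.03 m/s and value of joint clamp below 0.015 m), for 0.2 s.
2. the clamp is pulled out to the marker (x of pointer_tip in the frame of marker between -0.005 and 0.005 m), for 0.3 s.
At the end, for the whole second after the job is handed in: The spool is upright (within 0.1 rad) on the spindle, within 5 mm of the collar in height and 6 mm of the axis, at rest; the clamp's pointer is within 5 mm of the marker blade along the track, still, and held there by the fingers (more than 2 N) (all of step 2 and horizontal distance between spool and spindle_seat below 0.006 m and z of spool in the frame of spindle_seat between -0.005 and 0.005 m and angle between spool's own z axis and vertical below 0.1 rad and linear speed of spool below 0.03 m/s and velocity of joint clamp between -0.01 and 0.01 m/s and contact force between the fingers and clamp above 2 N); the arm keeps its last pose, push and grip.
It fails at once if a bystander is moved by more than 30 mm (distance of any of bobbin, tin, stamp, jar, dish from where it was at the start of the episode above 0.03 m).
It also fails if it takes over 54 s, if anything falls off the work surface, if the arm or the gripper's body presses on something with over 40 N, if the wrist force passes 120 N, or if a joint passes its speed limit or range.

## Working session

There is one attempt and no reset: what is moved stays moved. The work goes in short steps, Python scripts to look and compute and a tool call to move; the robot and the scene stay as the last step left them, time stands still between calls to the robot, and variables do not carry over. Pictures are saved under pics/ and viewed, at most 10 in all, crops included, and the job is handed in when it is done.

Besides the shell and the picture viewer there is one more tool, called after "Request:" as a command line: name --argument value ..., lists and objects as JSON in quotes. step_arm: Moves the arm, as the interface text tells. Its arguments: {"type":"object","properties":{"moves":{"type":"array"},"hand":{"type":"number"},"force":{"type":"number"}},"required":["moves"]}

```bash
mkdir -p pics; ls
cat > h.py <<'E'
from bench import *
import numpy as np, cv2
def cal(n):
    c=get_calibration(n); R=cv2.Rodrigues(np.array(c["rvec"],float))[0]
    return np.array(c["mtx"],float),R,np.array(c["tvec"],float).reshape(3)
def ray(c,u,v,z):
    K,R,t=c; o=-R.T@t; d=R.T@np.linalg.inv(K)@np.array([u,v,1.]); return o+d*(z-o[2])/d[2]
def proj(c,p):
    K,R,t=c; q=K@(R@np.array(p)+t); return q[:2]/q[2]
def cloud(c,dep):
    K,R,t=c; v,u=np.indices(dep.shape); P=np.stack([u,v,np.ones_like(u)],-1)@np.linalg.inv(K).T*dep[...,None]
    return (P-t)@R
def save(n,im): cv2.imwrite(n,cv2.cvtColor(im,cv2.COLOR_RGB2BGR))
E
python3 - <<'E'
from h import *
for n in("top","scene"):
    im,d=camera(n); c=cal(n); np.savez(n+".npz",im=im,d=d,K=c[0],R=c[1],t=c[2])
    save(f"pics/{n}.png",im); print(n,-c[1].T@c[2],c[0][0,0])
print(read_state())
E
```

```text
pics
top [3.29997928e-01 2.85408015e-05 1.16496444e+00] 406.72099496693244
scene [ 1.19739473 -0.45243737  0.61067519] 358.4113146441839
{'time_s': 0.1, 'joint_positions': array([-1.28101740e+00,  2.76533693e-01,  1.50602509e+00,  5.61885779e-05,
        1.36071374e+00, -1.20994992e-01]), 'joint_vel': array([-0.00051528, -0.00232402, -0.00197103,  0.00180369,  0.00074582,
       -0.00128713]), 'joint_torque': array([ 1.13162547e-03, -4.17701769e+01, -2.46405602e+01, -1.48144968e-04,
        5.75707221e-03, -6.42535070e-06]), 'eef_pos': array([ 0.22948928, -0.52670753,  0.23851771]), 'orientation': array([[ 9.16816809e-01,  3.99307845e-01, -4.27343968e-04],
       [ 3.99307991e-01, -9.16815404e-01,  1.62553137e-03],
       [ 2.57291895e-04, -1.66095634e-03, -9.99998588e-01]]), 'force': array([ 0.70756576, -0.25897794,  0.04137253]), 'moment': array([ 0.02573394, -0.01333811,  0.02728642]), 'grasp_force': 0.0, 'grip_width': 0.08535025931458042}
```

View pics/top.png

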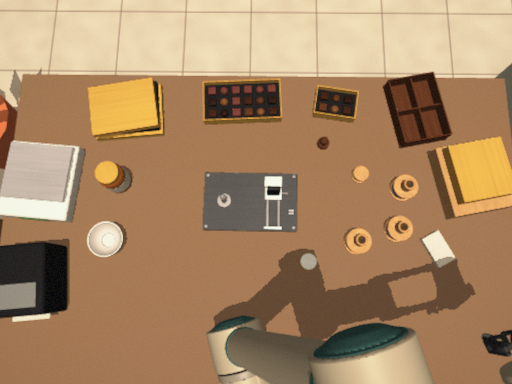

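View pics/scene.png

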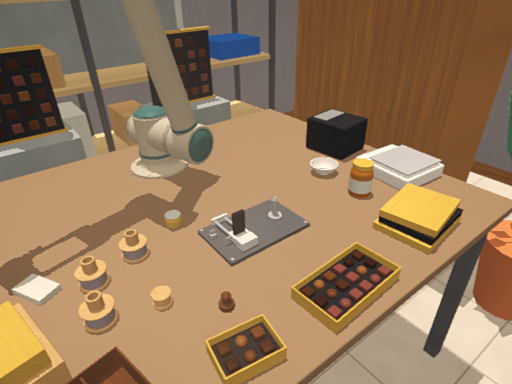

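Top view: spools at (358,240), (399,228), (405,187); dispenser centred at about (250,201), with the spindle at (224,200), the carriage at (273,188) and the marker at (291,212). In the scene view the spools are at (133,245), (91,273) and (97,308). The one nearest the base should be (358,240), so I'll measure and enlarge.

Run:
```python
from h import *
f=np.load("top.npz"); c=(f["K"],f["R"],f["t"]); im=f["im"]; d=f["d"]; P=cloud(c,d)
for u,v in[(358,240),(399,228),(405,187)]:
    w=P[v-18:v+19,u-18:u+19].reshape(-1,3)
    fl=w[(w[:,2]>.03)&(w[:,2]<.05)]; co=w[(w[:,2]>.055)&(w[:,2]<.08)]
    for n,q in(("flange",fl),("core",co)):
        if len(q):
            (cx,cy),r=cv2.minEnclosingCircle(q[:,:2].astype(np.float32)); print(u,v,n,len(q),cx,cy,r,q[:,2].mean(), "dist",np.hypot(cx,cy))
# dispenser plate: dark grey at z~12mm
hsv=cv2.cvtColor(im,cv2.COLOR_RGB2HSV); print(im[220,240],im[200,224],im[188,273],im[212,291])
m=((hsv[...,1]<70)&(hsv[...,2]<110)).astype(np.uint8); m[:, :195]=0;m[:,305:]=0;m[:165]=0;m[238:]=0
m=cv2.morphologyEx(m,cv2.MORPH_CLOSE,np.ones((9,9)))
cn=max(cv2.findContours(m,0,2)[0],key=cv2.contourArea)
pts=np.array([ray(c,*p[0],.012)[:2] for p in cn],np.float32); print(cv2.minAreaRect(pts))
a=cv2.resize(im[160:260,190:310],None,fx=6,fy=6,interpolation=cv2.INTER_CUBIC); b=im[215:265,330:425]
save("pics/crop_disp.png",cv2.resize(im[165:240,195:305],None,fx=7,fy=7,interpolation=cv2.INTER_CUBIC))
save("pics/crop_sp.png",cv2.resize(im[165:265,330:430],None,fx=6,fy=6,interpolation=cv2.INTER_CUBIC))
```

```text
358 240 flange 384 0.4366140365600586 -0.27270689606666565 0.03492937237024307 0.04069576516258117 dist 0.5147823502059714
358 240 core 84 0.43708035349845886 -0.272000253200531 0.016154052689671516 0.06826574761362297 dist 0.5148042085642761
399 228 flange 375 0.47270163893699646 -0.3883849084377289 0.03558593988418579 0.040856226159420896 dist 0.6117921841245649
399 228 core 95 0.4731387495994568 -0.3880643844604492 0.016591409221291542 0.06740840857631061 dist 0.6119266646087624
405 187 flange 352 0.5923178195953369 -0.41111212968826294 0.035539139062166214 0.04076610359437446 dist 0.7210087257356829
405 187 core 96 0.5917105674743652 -0.410098135471344 0.01665770262479782 0.0672119961100723 dist 0.7199318553709845
[101  96  89] [90 83 76] [56 52 48] [179 164 153]
((0.5503645539283752, 0.031049571931362152), (0.26649683713912964, 0.16837263107299805), 89.60640716552734)
```

View pics/crop_disp.png

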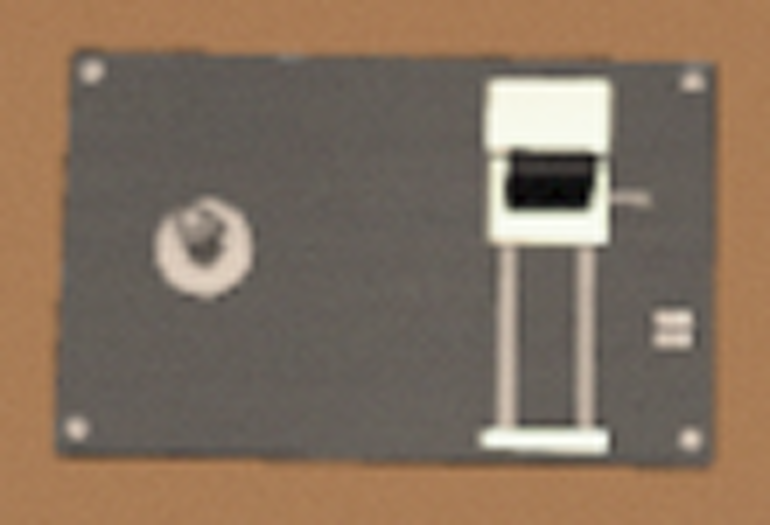

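View pics/crop_sp.png

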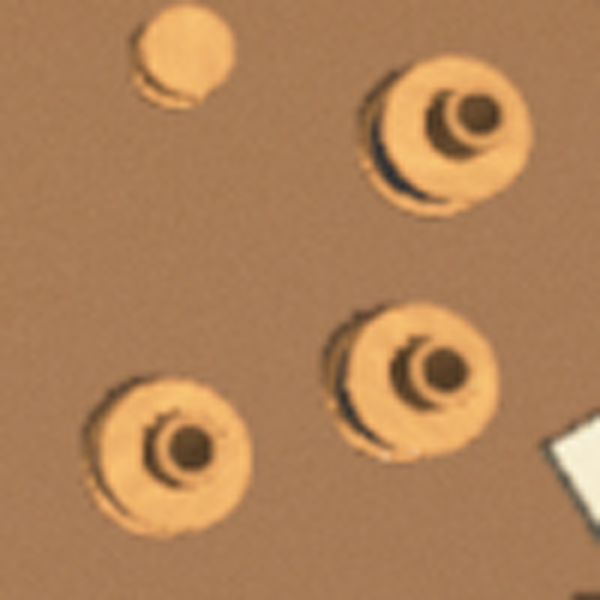

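The crop confirms it: the spool meant is (358,240), at world (0.437,-0.272), 0.515 m from the base against 0.61 and 0.72 m. It stands upright with the open core up. In the dispenser crop, the collar is at (204,247), the pointer at (632,198) and the marker at (673,328).

Run:
```python
from h import *
f=np.load("top.npz"); c=(f["K"],f["R"],f["t"])
def w(a,b,z): return ray(c,195+(a+.5)/7-.5,165+(b+.5)/7-.5,z).round(4)
for n,a,b,z in[("collar",204,247,.02),("bTL",91,71,.012),("bTR",693,81,.012),("bBL",77,428,.012),("bBR",690,438,.012),("tabtop",549,191,.1),("ptr",632,198,.032),("blade",673,328,.035),("mblock",673,328,.024),("end",545,440,.032)]: print(n,w(a,b,z))
s=read_state(); R=s["orientation"]; print("to spool",R.T@(np.array([.437,-.2723,.16])-s["eef_pos"])*1e3)
```

```text
collar [0.5514 0.1057 0.02  ]
bTL [0.6273 0.1558 0.012 ]
bTR [ 0.6256 -0.0956  0.012 ]
bBL [0.4772 0.1562 0.012 ]
bBR [ 0.4758 -0.0936  0.012 ]
tabtop [ 0.5591 -0.033   0.1   ]
ptr [ 0.5712 -0.0689  0.032 ]
blade [ 0.5173 -0.0851  0.035 ]
mblock [ 0.5191 -0.0859  0.024 ]
end [ 0.4719 -0.034   0.032 ]
to spool [ 291.81607494 -150.25367139   78.84246952]
```

Request:
step_arm --moves '[[[40, -20, 10], -1], [[80, -40, 20], -2], [[120, -60, 30], -3], [[160, -80, 40], -4], [[200, -100, 50], -5], [[240, -120, 60], -6], [[270, -138, 70], -7], [[292, -150, 79], -8]]' --hand 1

```text
time_s: 0.9
eef_pos: [0.4382, -0.2706, 0.1595]
orientation: [[0.036, 0.999, -0.001], [0.999, -0.036, 0.001], [0.001, -0.001, -1.0]]
force: [-0.2, -0.3, -0.2]
grip_width: 0.0855
grasp_force: 0.0
```

Request:
step_arm --moves '[[[0, 0, 0], -0.3], [[0, 0, 0], -0.3], [[0, 0, 0], -0.3]]'

```text
time_s: 1.2
eef_pos: [0.4373, -0.2732, 0.1602]
orientation: [[0.002, 1.0, -0.0], [1.0, -0.002, -0.0], [-0.0, -0.0, -1.0]]
force: [0.1, 0.5, -0.2]
grip_width: 0.0856
grasp_force: 0.0
```

Run:
```python
from h import *
s=read_state(); c=cal("wrist"); im,d=camera("wrist"); save("pics/w1.png",im)
R=s["orientation"]; print(s["time_s"],s["eef_pos"],R.round(3).tolist(),s["joint_positions"].round(2))
P=cloud(c,d)
for lo,hi in((.03,.05),(.06,.08)):
    q=P[(d>0)&(P[...,2]>lo)&(P[...,2]<hi)&(np.hypot(P[...,0]-.437,P[...,1]+.272)<.05)]
    if len(q): print(len(q),cv2.minEnclosingCircle(q[:,:2].astype(np.float32)),q[:,2].mean())
print("to spool",R.T@(np.array([.437,-.2723,.053])-s["eef_pos"])*1e3)
```

```text
1.2 [ 0.4373356  -0.27315149  0.16020926] [[0.002, 1.0, -0.0], [1.0, -0.002, -0.0], [-0.0, -0.0, -1.0]] [-0.69  0.25  1.76 -0.    1.14 -0.69]
3100 ((0.4390305280685425, -0.2716781497001648), 0.03494644910097122) 0.039386325068137995
752 ((0.43895775079727173, -0.2714642882347107), 0.01599913090467453) 0.06788412187817676
to spool [  0.86272979  -0.30907886 107.20925336]
```

View pics/w1.png

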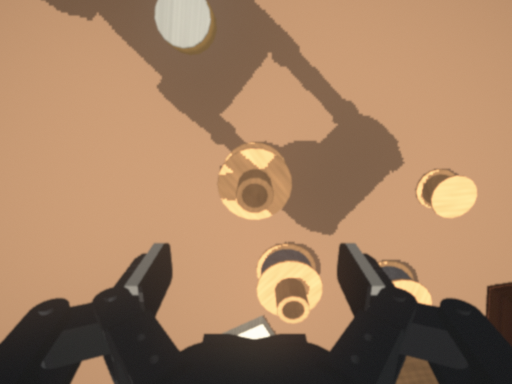

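The wrist picture shows the meant spool at (254,180) beneath the gripper, with another spool at (290,285) and the tin at (183,20). I'll descend and grip.

Request:
step_arm --moves '[[[1, 1, 30], -0.3], [[1, 1, 60], -0.3], [[1, 1, 85], -0.3], [[1, 1, 100], -0.3], [[1, 1, 107], -0.3], [[1, 1, 107], -0.3], [[1, 1, 107], -0.3]]'

```text
time_s: 1.95
eef_pos: [0.4388, -0.2728, 0.054]
orientation: [[-0.04, 0.999, 0.001], [0.999, 0.04, -0.001], [-0.001, 0.001, -1.0]]
force: [0.3, -0.4, 0.0]
grip_width: 0.0855
grasp_force: 0.0
```

Request:
step_arm --moves '[[[0, 0, 0], 0], [[0, 0, 0], 0], [[0, 0, 0], 0], [[0, 0, 0], 0], [[0, 0, 0], 0], [[0, 0, 0], 0], [[0, 0, 0], 0], [[0, 0, 0], 0]]' --hand 0 --force 35

```text
time_s: 2.75
eef_pos: [0.4386, -0.2723, 0.0538]
orientation: [[-0.041, 0.999, 0.001], [0.999, 0.041, -0.001], [-0.001, 0.0, -1.0]]
force: [-1.3, -0.4, 4.5]
grip_width: 0.0312
grasp_force: 34.6
```

Request:
step_arm --moves '[[[0, 0, -20], 0], [[0, 0, -50], 0], [[0, 0, -80], 0], [[0, 0, -110], 0], [[0, 0, -125], 0], [[0, 0, -125], 0]]'

```text
time_s: 3.35
eef_pos: [0.4396, -0.2729, 0.1802]
orientation: [[-0.041, 0.999, 0.004], [0.999, 0.041, -0.003], [-0.003, 0.004, -1.0]]
force: [-0.5, 0.0, -1.2]
grip_width: 0.0306
grasp_force: 35.1
```

Request:
step_arm --moves '[[[35, 17, 0], 0.1], [[70, 34, 0], 0.3], [[105, 51, 0], 0.3], [[140, 68, 0], 0.3], [[175, 86, 0], 0.3], [[210, 103, 0], 0.3], [[235, 115, 0], 0.3], [[248, 122, 0], 0.3]]'

```text
time_s: 4.15
eef_pos: [0.5499, -0.0169, 0.1764]
orientation: [[-0.001, 1.0, -0.003], [1.0, 0.001, 0.001], [0.001, -0.003, -1.0]]
force: [-1.1, -0.5, -0.5]
grip_width: 0.0312
grasp_force: 35.1
```

Request:
step_arm --moves '[[[0, 0, 0], 0], [[0, 0, 0], 0], [[0, 0, 0], 0]]'

```text
time_s: 4.45
eef_pos: [0.5496, -0.0206, 0.1779]
orientation: [[0.002, 1.0, -0.001], [1.0, -0.002, -0.001], [-0.001, -0.001, -1.0]]
force: [0.4, 0.1, -1.6]
grip_width: 0.0306
grasp_force: 35.1
```

Run:
```python
from h import *
s=read_state(); c=cal("wrist"); im,d=camera("wrist"); save("pics/w2.png",im); np.savez("w2.npz",im=im,d=d,K=c[0],R=c[1],t=c[2])
R=s["orientation"]; print(s["time_s"],s["eef_pos"],R.round(3).tolist(),s["force"])
P=cloud(c,d)
for lo,hi in((.017,.025),(.03,.07),(.073,.09)):
    q=P[(d>0)&(P[...,2]>lo)&(P[...,2]<hi)&(np.hypot(P[...,0]-.551,P[...,1]-.106)<.035)]
    if len(q): print(len(q),cv2.minEnclosingCircle(q[:,:2].astype(np.float32)),q.mean(0))
q=P[(d>0)&(np.hypot(P[...,0]-s["eef_pos"][0],P[...,1]-s["eef_pos"][1])<.045)&(P[...,2]>.1)&(P[...,2]<.175)]
print(len(q)); 
q=q[(q[:,2]>.15)]; print(len(q), q.min(0) if len(q) else 0,q.max(0) if len(q) else 0)
```

```text
4.45 [ 0.54955403 -0.02060547  0.17788318] [[0.002, 1.0, -0.001], [1.0, -0.002, -0.001], [-0.001, -0.001, -1.0]] [ 0.36729455  0.11635805 -1.61536571]
1036 ((0.5524997711181641, 0.10556462407112122), 0.019890816882252693) [0.55244785 0.10249169 0.01917639]
196 ((0.5522817373275757, 0.1057298332452774), 0.008256546221673489) [0.55261229 0.1008993  0.05572188]
226 ((0.5525947213172913, 0.10550753772258759), 0.006311751902103424) [0.55242919 0.10505818 0.07677614]
6506
5309 [ 0.51636259 -0.05043044  0.15558088] [0.58517133 0.01488172 0.17498729]
```

View pics/w2.png

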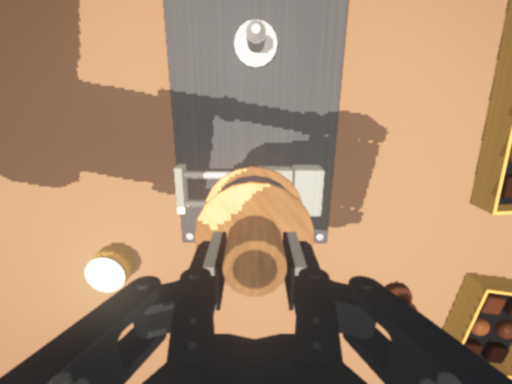

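The spindle and collar show clearly at (256,40), world (0.5525,0.1056). The spool hangs upright in the fingers at (255,265). Next I'll measure its offset from the TCP.

Run:
```python
from h import *
f=np.load("w2.npz"); c=(f["K"],f["R"],f["t"]); d=f["d"]; im=f["im"].astype(int); P=cloud(c,d)
near=(d>0)&(np.hypot(P[...,0]-.5495,P[...,1]+.0206)<.05)&(im[...,0]-im[...,2]>50)
print(np.histogram(P[near][:,2],bins=np.arange(.1,.22,.005)))
for lo,hi in((.155,.172),(.185,.21)):
    q=P[near&(P[...,2]>lo)&(P[...,2]<hi)]
    if len(q)>5: print(len(q),cv2.minEnclosingCircle(q[:,:2].astype(np.float32)),q.mean(0),np.percentile(q,[1,99],0))
```

```text
(array([   0,    0,    0,    0,   10,  890,   22,   17,   32,    0,    0,
         48, 4501,  325,  397,  434,  478,  557, 1904,   16,   10,   14,
         11]), array([0.1  , 0.105, 0.11 , 0.115, 0.12 , 0.125, 0.13 , 0.135, 0.14 ,
       0.145, 0.15 , 0.155, 0.16 , 0.165, 0.17 , 0.175, 0.18 , 0.185,
       0.19 , 0.195, 0.2  , 0.205, 0.21 , 0.215]))
5020 ((0.550869882106781, -0.019877811893820763), 0.03513096645474434) [ 0.55097931 -0.00397644  0.16376639] [[ 0.51827372 -0.03043413  0.1601692 ]
 [ 0.58375165  0.01397305  0.17117573]]
2501 ((0.551342248916626, -0.013871287927031517), 0.02923692762851715) [ 0.55111893 -0.01847334  0.19183872] [[ 0.53579612 -0.03411786  0.18516776]
 [ 0.56647829 -0.00410086  0.19875289]]
```

Request:
step_arm --moves '[[[30, 1, 0], 0], [[65, 2, 0], 0], [[95, 2, 0], 0], [[115, 2, 0], 0], [[125, 2, 0], 0], [[125, 2, 0], 0], [[125, 2, 0], 0]]'

```text
time_s: 5.2
eef_pos: [0.5524, 0.1045, 0.1783]
orientation: [[0.002, 1.0, 0.0], [1.0, -0.002, -0.001], [-0.001, 0.0, -1.0]]
force: [0.6, 0.7, -2.0]
grip_width: 0.0309
grasp_force: 35.1
```

Request:
step_arm --moves '[[[0, 0, 20], 0], [[0, 0, 30], 0], [[0, 0, 40], 0], [[0, 0, 50], 0], [[0, 0, 60], 0], [[0, 0, 60], 0]]'

```text
time_s: 5.8
eef_pos: [0.5513, 0.1055, 0.1167]
orientation: [[0.001, 1.0, -0.003], [1.0, -0.001, -0.0], [-0.0, -0.003, -1.0]]
force: [-0.2, -0.5, -0.8]
grip_width: 0.0308
grasp_force: 35.1
```

No contact; the spindle is in the bore. Going on down.

Request:
step_arm --moves '[[[0, 0, 12], 0], [[0, 0, 24], 0], [[0, 0, 34], 0], [[0, 0, 40], 0], [[0, 0, 42], 0], [[0, 0, 43], 0], [[0, 0, 43], 0]]'

```text
time_s: 6.5
eef_pos: [0.5526, 0.1057, 0.0754]
orientation: [[0.001, 1.0, 0.001], [1.0, -0.001, -0.0], [-0.0, 0.001, -1.0]]
force: [-0.6, 0.8, -0.4]
grip_width: 0.0307
grasp_force: 35.1
```

Request:
step_arm --moves '[[[0, 0, 1], 0], [[0, 0, 2], 0], [[0, 0, 2], 0]]'

```text
time_s: 6.8
eef_pos: [0.5527, 0.1057, 0.0737]
orientation: [[0.001, 1.0, 0.001], [1.0, -0.001, 0.0], [0.0, 0.001, -1.0]]
force: [-1.0, 0.2, 1.1]
grip_width: 0.0308
grasp_force: 35.2
```

Request:
step_arm --moves '[[[0, 0, 0], 0], [[0, 0, 0], 0], [[0, 0, 0], 0], [[0, 0, 0], 0], [[0, 0, 0], 0], [[0, 0, 0], 0], [[0, 0, 0], 0]]' --hand 1

```text
time_s: 7.5
eef_pos: [0.5524, 0.1057, 0.0733]
orientation: [[0.001, 1.0, 0.0], [1.0, -0.001, -0.0], [-0.0, 0.0, -1.0]]
force: [-0.2, -0.5, 0.5]
grip_width: 0.0856
grasp_force: 0.0
```

Request:
step_arm --moves '[[[0, 0, -20], 0], [[0, 0, -50], 0], [[0, 0, -80], 0], [[-20, 0, -90], 0], [[-50, 0, -90], 0], [[-80, 0, -90], 0], [[-90, 0, -90], 0], [[-90, 0, -90], 0]]'

```text
time_s: 8.3
eef_pos: [0.5522, 0.0147, 0.1632]
orientation: [[0.004, 1.0, -0.0], [1.0, -0.004, 0.0], [0.0, -0.0, -1.0]]
force: [0.2, 0.2, -1.0]
grip_width: 0.0852
grasp_force: 0.0
```

Run:
```python
from h import *
s=read_state(); c=cal("wrist"); im,d=camera("wrist"); save("pics/w3.png",im)
print(s["time_s"],s["eef_pos"])
P=cloud(c,d)
for lo,hi in((.053,.068),(.083,.096),(.096,.12)):
    q=P[(d>0)&(P[...,2]>lo)&(P[...,2]<hi)&(np.hypot(P[...,0]-.5525,P[...,1]-.1056)<.045)]
    if len(q)>3: print(len(q),cv2.minEnclosingCircle(q[:,:2].astype(np.float32)),q.mean(0))
im,d=camera("top"); save("pics/t3.png",cv2.resize(im[150:250,180:310],None,fx=6,fy=6))
```

```text
8.3 [0.55224005 0.01474748 0.16323918]
4931 ((0.5539237856864929, 0.10629008710384369), 0.03502269834280014) [0.55393881 0.1071068  0.05915533]
1050 ((0.5539463758468628, 0.10616195201873779), 0.015951190143823624) [0.55384861 0.10675601 0.08872478]
```

View pics/w3.png

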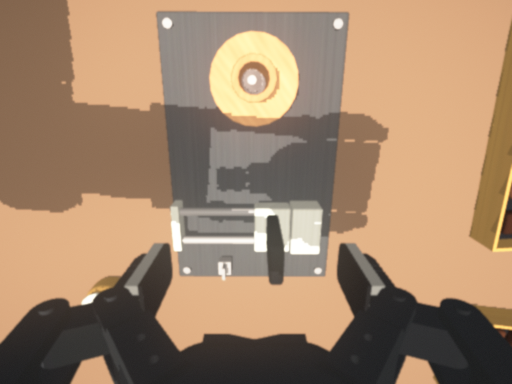

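The spool is seated: flange top at 59 mm, centred on the spindle at (254,79). The clamp is shut, with the tab at (275,250) and the marker at (225,268). I'll back off to see the pointer and blade.

Request:
step_arm --moves '[[[-35, 0, 0], 0], [[-70, 0, 0], 0], [[-105, 0, 0], 0], [[-135, 0, 0], 0], [[-150, 0, 0], 0], [[-150, 0, 0], 0], [[-150, 0, 0], 0]]'

```text
time_s: 9.1
eef_pos: [0.552, -0.1328, 0.1631]
orientation: [[0.001, 1.0, -0.001], [1.0, -0.001, 0.002], [0.002, -0.001, -1.0]]
force: [-0.1, 0.1, 0.1]
grip_width: 0.0852
grasp_force: 0.0
```

Run:
```python
from h import *
s=read_state(); c=cal("wrist"); im,d=camera("wrist"); np.savez("w4.npz",im=im,d=d,K=c[0],R=c[1],t=c[2])
print(s["time_s"],s["eef_pos"],s["orientation"].round(3).tolist())
u=proj(c,[.54,-.07,.035]); print(u); P=cloud(c,d)
q=P[(d>0)&(P[...,2]>.085)&(P[...,2]<.11)&(abs(P[...,1]+.03)<.05)&(abs(P[...,0]-.56)<.06)]
print("tab",len(q),np.percentile(q,[1,50,99],0))
x,y=[max(0,int(k)-60) for k in u]; print(x,y)
save("pics/w4.png",cv2.resize(im[y:y+110,x:x+130],None,fx=6,fy=5,interpolation=cv2.INTER_CUBIC))
```

```text
9.1 [ 0.55203085 -0.13280234  0.16308563] [[0.001, 1.0, -0.001], [1.0, -0.001, 0.002], [0.002, -0.001, -1.0]]
[238.88511143 117.10501809]
tab 1143 [[ 0.56536912 -0.05173741  0.08784579]
 [ 0.57092047 -0.03355398  0.09869699]
 [ 0.57722476 -0.0171384   0.10047026]]
178 57
```

View pics/w4.png

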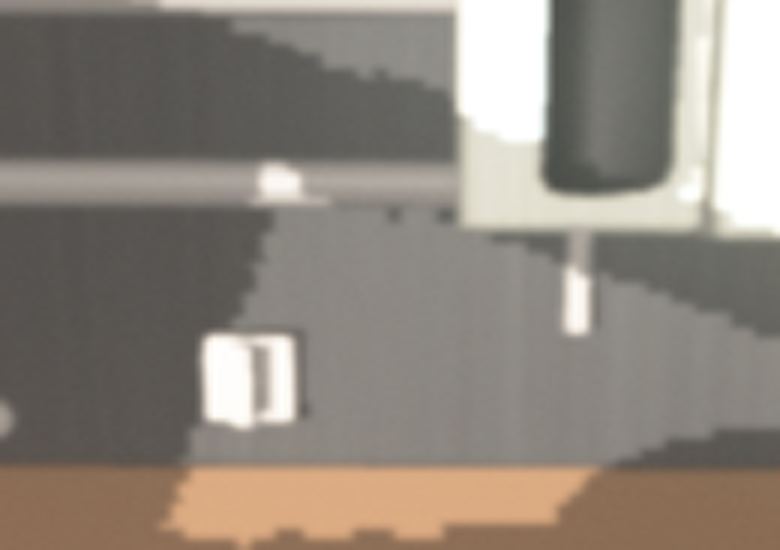

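The crop shows the pointer at (577,300) and the marker block spanning (202..297, 335..425), with the blade's shadow at (260,378).

Run:
```python
from h import *
f=np.load("w4.npz"); c=(f["K"],f["R"],f["t"]); P=cloud(c,f["d"])
w=lambda a,b,z: ray(c,178+(a+.5)/6-.5,57+(b+.5)/5-.5,z).round(4)
print("ptr",w(564,300,.032),w(577,300,.032),w(591,300,.032)); print("block",w(202,380,.024),w(249,380,.024),w(297,380,.024))
q=P[(P[...,2]>.0295)&(P[...,2]<.045)&(abs(P[...,0]-.523)<.015)&(abs(P[...,1]+.085)<.015)]; print("blade",len(q),q.mean(0) if len(q) else 0,np.percentile(q,[2,98],0))
print("blade px",(proj(c,[.5195,-.085,.035])-[178,57])*[6,5])
q=P[(P[...,2]>.027)&(P[...,2]<.045)&(abs(P[...,0]-.571)<.015)&(P[...,1]<-.062)&(P[...,1]>-.08)]; print("ptr",len(q),q.mean(0) if len(q) else 0)
```

```text
ptr [ 0.5692 -0.0698  0.032 ] [ 0.5711 -0.0698  0.032 ] [ 0.5732 -0.0698  0.032 ]
block [ 0.5132 -0.0848  0.024 ] [ 0.5206 -0.0848  0.024 ] [ 0.5281 -0.0848  0.024 ]
blade 61 [ 0.52088697 -0.08458463  0.0336321 ] [[ 0.5192249  -0.09128853  0.03001026]
 [ 0.52217605 -0.07804533  0.03516664]]
blade px [230.81976016 386.1150179 ]
ptr 52 [ 0.57111832 -0.06872956  0.03354096]
```

Request:
step_arm --moves '[[[30, 6, 0], 0], [[60, 12, 0], 0], [[85, 17, 0], 0], [[98, 19, 0], 0], [[98, 19, 0], 0], [[98, 19, 20], 0], [[98, 19, 45], 0], [[98, 19, 65], 0]]' --hand 1

```text
time_s: 9.95
eef_pos: [0.5707, -0.037, 0.0974]
orientation: [[0.001, 1.0, -0.0], [1.0, -0.001, -0.001], [-0.001, -0.0, -1.0]]
force: [0.5, -0.3, -0.4]
grip_width: 0.0854
grasp_force: 0.0
```

Request:
step_arm --moves '[[[0, 0, 15], 0], [[0, 0, 25], 0], [[0, 0, 28], 0], [[0, 0, 28], 0]]'

```text
time_s: 10.35
eef_pos: [0.5712, -0.0367, 0.0702]
orientation: [[0.001, 1.0, -0.0], [1.0, -0.001, -0.0], [-0.0, -0.0, -1.0]]
force: [0.8, 0.2, -0.0]
grip_width: 0.0854
grasp_force: 0.0
```

Request:
step_arm --moves '[[[0, 0, 0], 0], [[0, 0, 0], 0], [[0, 0, 0], 0], [[0, 0, 0], 0], [[0, 0, 0], 0], [[0, 0, 0], 0], [[0, 0, 0], 0], [[0, 0, 0], 0]]' --hand 0 --force 60

```text
time_s: 11.15
eef_pos: [0.5698, -0.0363, 0.0707]
orientation: [[0.001, 1.0, -0.003], [1.0, -0.001, 0.0], [-0.0, -0.003, -1.0]]
force: [-4.6, -0.6, 5.4]
grip_width: 0.0112
grasp_force: 59.7
```

Request:
step_arm --moves '[[[0, -8, 0], 0], [[0, -16, 0], 0], [[0, -24, 0], 0], [[0, -32, 0], 0], [[0, -40, 0], 0], [[0, -46, 0], 0], [[0, -49, 0], 0], [[0, -49, 0], 0]]'

```text
time_s: 11.95
eef_pos: [0.524, -0.036, 0.0707]
orientation: [[0.002, 1.0, 0.005], [1.0, -0.002, 0.0], [0.0, 0.005, -1.0]]
force: [7.1, 1.7, -2.4]
grip_width: 0.0115
grasp_force: 58.8
```

Request:
step_arm --moves '[[[0, 0, 0], 0], [[0, 0, 0], 0], [[0, 0, 0], 0]]'

```text
time_s: 12.25
eef_pos: [0.5244, -0.0361, 0.0707]
orientation: [[0.002, 1.0, 0.005], [1.0, -0.002, 0.0], [0.0, 0.005, -1.0]]
force: [7.9, 2.0, -1.9]
grip_width: 0.0117
grasp_force: 58.9
```

Run:
```python
from h import *
s=read_state(); print(s["time_s"],s["eef_pos"],s["force"],s["grip_width"])
for n in("wrist","top","scene"):
    c=cal(n); im,d=camera(n); P=cloud(c,d); np.savez("e_"+n+".npz",im=im,d=d,K=c[0],R=c[1],t=c[2])
    for lab,y0,y1 in(("ptr",-.076,-.062),("blade",-.094,-.0785)):
        q=P[(d>0)&(P[...,2]>.029)&(P[...,2]<.04)&(abs(P[...,0]-.521)<.03)&(P[...,1]<y1)&(P[...,1]>y0)]
        if len(q): print(n,lab,len(q),np.median(q,0))
    u=proj(c,[.52,-.075,.033]); x,y=[max(0,int(k)-40) for k in u]; print(n,u,x,y)
    save(f"pics/e_{n}.png",cv2.resize(im[y:y+80,x:x+80],None,fx=7,fy=7,interpolation=cv2.INTER_CUBIC))
a=cv2.imread("pics/e_scene.png");b=cv2.imread("pics/e_wrist.png"); 
m=np.hstack([cv2.resize(a,(400,400)),cv2.resize(b,(400,400))]); cv2.imwrite("pics/e.png",m)
```

```text
12.25 [ 0.52444183 -0.03605128  0.07072087] [ 7.90394107  2.00581725 -1.93823404] 0.011698054307565525
wrist [245.39987244 275.93989816] 205 235
top ptr 1 [ 0.52386807 -0.07459076  0.03641741]
top blade 4 [ 0.51825632 -0.08435902  0.03633795]
top [287.06909777 210.55884409] 247 170
scene ptr 10 [ 0.52637761 -0.06906331  0.03250528]
scene blade 9 [ 0.52120468 -0.08405137  0.03241065]
scene [215.28483319 229.16265315] 175 189
```

View pics/e.png

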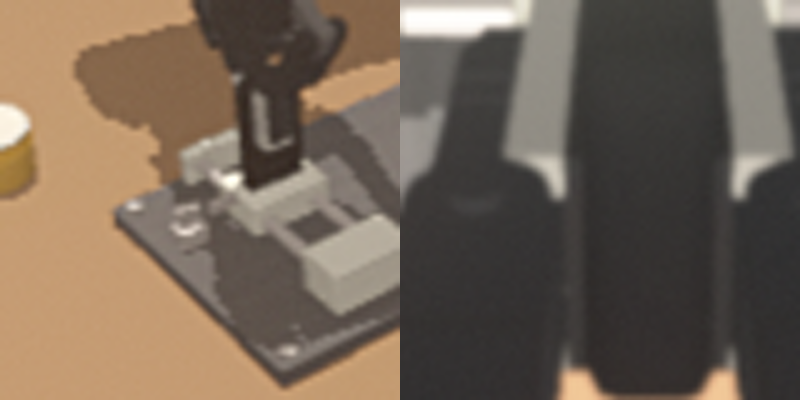

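The crop shows the pointer approaching the blade. Scene and top depths both put it about 5 mm short because the arm gives under load, so I'll pull 5 mm more.

Request:
step_arm --moves '[[[0, -2, 0], 0], [[0, -4, 0], 0], [[0, -5, 0], 0], [[0, -5, 0], 0], [[0, -5, 0], 0], [[0, -5, 0], 0], [[0, -5, 0], 0]]'

```text
time_s: 13.1
eef_pos: [0.5197, -0.036, 0.0707]
orientation: [[0.002, 1.0, 0.006], [1.0, -0.002, 0.0], [0.0, 0.006, -1.0]]
force: [7.7, 1.9, -2.6]
grip_width: 0.0111
grasp_force: 58.9
```

Run:
```python
from h import *
s=read_state(); print(s["time_s"],s["eef_pos"],s["force"],s["grip_width"],s["grasp_force"])
for n in("top","scene"):
    c=cal(n); A=[]
    for k in range(3):
        im,d=camera(n); P=cloud(c,d)
        r=[]
        for y0,y1 in((-.076,-.062),(-.094,-.0785)):
            q=P[(d>0)&(P[...,2]>.028)&(P[...,2]<.042)&(abs(P[...,0]-.521)<.02)&(P[...,1]<y1)&(P[...,1]>y0)]
            r.append((len(q),np.median(q,0).round(4).tolist() if len(q) else 0))
        print(n,r)
    u=proj(c,[.52,-.075,.033]); x,y=[max(0,int(k)-20) for k in u]
    save(f"pics/g_{n}.png",cv2.resize(im[y:y+40,x:x+40],(400,400),interpolation=cv2.INTER_CUBIC))
    print(n,x,y)
    q=P[(d>0)&(P[...,2]>.053)&(P[...,2]<.068)&(np.hypot(P[...,0]-.5525,P[...,1]-.1056)<.045)]; print("spool",len(q),cv2.minEnclosingCircle(q[:,:2].astype(np.float32)),np.median(q[:,2]))
cv2.imwrite("pics/g.png",np.hstack([cv2.imread("pics/g_top.png"),cv2.imread("pics/g_scene.png")]))
```

```text
13.1 [ 0.51970061 -0.03603476  0.07071538] [ 7.70165798  1.91699725 -2.59582765] 0.011086008773074358 58.85688543319702
top [(1, [0.5189, -0.0749, 0.0322]), (9, [0.518, -0.0864, 0.0338])]
top [(1, [0.5178, -0.0744, 0.0385]), (9, [0.5179, -0.0863, 0.0335])]
top [(1, [0.5192, -0.075, 0.0303]), (10, [0.5175, -0.086, 0.0329])]
top 267 190
spool 372 ((0.5518354177474976, 0.10446932166814804), 0.034755926579236984) 0.06060747186599491
scene [(12, [0.5215, -0.0679, 0.0319]), (12, [0.52, -0.0861, 0.0311])]
scene [(10, [0.5222, -0.0684, 0.0323]), (12, [0.5209, -0.0851, 0.032])]
scene [(11, [0.5217, -0.0682, 0.0307]), (13, [0.5205, -0.0853, 0.0317])]
scene 195 209
spool 207 ((0.553617537021637, 0.10723947733640671), 0.03533414751291275) 0.05866934937473702
```

View pics/g.png

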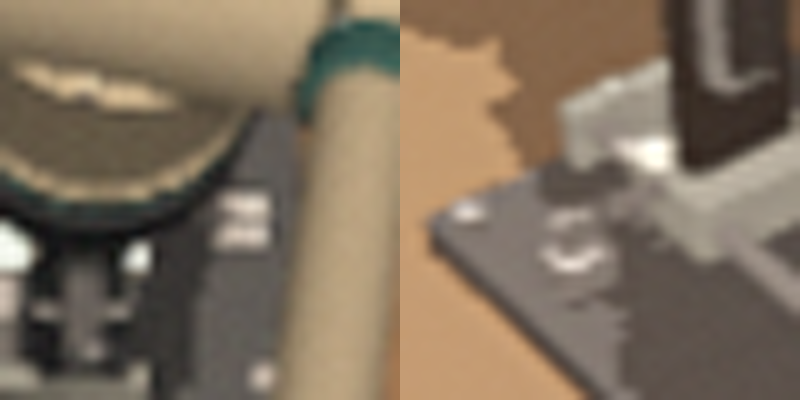

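The scene crop shows the pointer in line with the blade: depth puts it 1 mm short, and the spool is still seated. One last 1 mm nudge, then I'll settle and hand in.

Request:
step_arm --moves '[[[0, -1, 0], 0], [[0, -1, 0], 0], [[0, -1, 0], 0], [[0, -1, 0], 0], [[0, -1, 0], 0], [[0, -1, 0], 0], [[0, -1, 0], 0], [[0, -1, 0], 0]]'

```text
time_s: 14.2
eef_pos: [0.5188, -0.036, 0.0707]
orientation: [[0.002, 1.0, 0.006], [1.0, -0.002, 0.0], [0.0, 0.006, -1.0]]
force: [8.2, 2.6, -2.3]
grip_width: 0.0112
grasp_force: 58.9
```

Run:
```python
from h import *
s=read_state(); print(s["eef_pos"],s["force"],abs(s["joint_vel"]).max())
print(job_done())
```

```text
[ 0.51875151 -0.03602578  0.07072843] [ 8.17348024  2.59816502 -2.25540107] 0.0014656444806995885
the job is handed in; nothing more can be done
None
```

The spool sits down on the spindle's collar and is let go, the clamp is held with its pointer within about 1 mm of the marker blade by my camera measurement, and the job is handed in at about 14 s; no verdict came back.

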